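# Pin the hinge jig and hold the pin for the clip

### The arm

A 6-joint arm with a two-finger parallel gripper is mounted at the origin on the work surface. World frame = base frame: x ahead of the robot, y to its left, z up, the work surface at z = 0. Lengths are in mm, angles in rad, forces in N, time in s.
With the tool pointing down it reaches from about 300 to 1000 mm from the base axis. Payload 5.1 kg.
Tool frame: the origin (TCP) lies at the very end of the fingers, on their centre line; the grasp point (between the pads) lies 19 mm behind it; z points along the fingers, y is the line along which they close (so a half turn about z gives the same grasp; the last joint's range is limited). The gripper opens to 95 mm and grips with 3 to 60 N. Pads are 20 mm wide; open, the fingers measure 119 mm over their backs; the gripper's body (75 mm by 180 mm) begins 59 mm behind the grasp point.
Start: joints at [1.211, 0.124, 1.65, -0, 1.367, -0.083], TCP at [177.653, 625.239, 214.656] pointing down, gripper open.
Joint ranges: [-2.61, 2.61], [-1.02, 2.33], [0.03, 2.71], [-1.35, 4.49], [0.32, 2.68], [-2.91, 2.91]. Speed limits (rad/s): [2.57, 2.57, 3.14, 3.14, 3.14, 3.14].

### API

Orientations are given as [roll, pitch, yaw] about the fixed x, y, z axes, in that order (R = Rz(yaw) Ry(pitch) Rx(roll)).
In Python, from cell import manip, planner, viewer, workorder gives the robot as it stands. Calls block until the motion is done:
- manip.reach(position, orientation): joint-space move of the TCP to a pose.
- manip.move_linear(position, frame=None, speed=150, until_force=None): straight line of the TCP; frame=None keeps the orientation; speed is the mean speed in mm/s. With until_force (N) it stops when the force on the tool has changed by that much, and returns True; else False.
- manip.movej(angles): joint-space move.
- manip.command_gripper(opening, f_grip=None): finger opening in mm; f_grip is the grip in N (None keeps the last); returns when the fingers have stopped.
- manip.dwell(seconds).
- planner.inverse_kinematics(position, orientation): joint angles nearest the present ones, or None.
- manip.read_state(): the state.
- viewer.read_camera(name): name is "scene" or "top" or "wrist"; returns the picture (384x512x3 uint8, red, green, blue); there is no depth.
- viewer.camera_info(name): a dict with "K" (3x3 intrinsics, pixels), "eye" and "orientation" of the camera in the world. Camera axes: x right, y down, z forward; pixel columns grow to the right and rows downward; lengths in mm; the calibration is good to about 2 mm. A picture is of the moment at which its call begins: read the wrist's pose just before it. camera_info takes no time and is no camera call; for the wrist camera it gives the pose at the moment of the call.
A pose or a line that the arm cannot do raises manip.MotionError and nothing moves.
- workorder.close_job(): hands the job in; it is judged then, once.
The state is a dict: "clock": time; "joints": joint angles; "qvel": joint speeds; "effort": joint torques, N m; "tool_pos": TCP position; "ee_rot": TCP orientation; "contact_force": force on the tool from outside, world axes, zero at the start; "ft_torque": the same for the moment, N m; "grip_width": finger opening in mm; "gripper_force": force on a finger pad.
Only numpy, scipy, OpenCV 4.12 (cv2) and the standard library are available. Lean on these libraries where they do the work, as an engineer would, in place of code of your own. Each camera call takes 0.05 s, during which the arm holds its last target. There are 200 camera calls.

### The job

On the blue jig, first swing the red-knobbed cam lever all the way to its locked stop, which slides the upper bushing into line over the lower one. Then take the long yellow-headed hinge pin from the wooden rack and thread it down through the upper and then the lower bronze bushing, and finish while still holding it there, upright and still, with its tip showing below the lower bushing and its head still clear above the upper one, so that a mate can fit the clip. Leave the short black-headed pin, the wrench, the bottle and the bearing ring alone.

Things in the scene. Friction and masses are not known exactly. Their poses are not given: they have to be found in the camera images.
- jig: Fixed jig. Blue base plate 160 (x) x 200 (y) x 12 mm; origin at the centre of its underside, z up, +x roughly away from the robot (within 0.3 rad). Vertical pin axis at its x +40, y +30 mm. A grey carriage block (50 x 74 mm, top 115 mm up) on the -x half carries the upper bushing on an arm towards +x; the lower one is on a blue bracket at the +y side (65 mm high).
- bush_upper (a point): Centre of the top mouth of the upper bronze bushing: square block 34 x 34 x 20 mm, vertical through hole 14 mm across; mouth 115 mm above the bench, underside 95 mm. It rides on the carriage, which the cam lever moves up to 16 mm along the jig's +y; z up. With the lever locked it stands exactly above the lower bushing.
- bush_lower (a point): Centre of the top mouth of the lower bronze bushing (orange-gold like the upper, same block and 14 mm hole, fixed; mouth 65 mm above the bench, underside 45 mm; below it is 33 mm of free air down to the base plate, whose top is at 12 mm). z up.
- cam_lever (a joint): Cam lever's angle (rad) about a vertical pivot, growing anticlockwise seen from above: 0 = free (handle at about -80 degrees from the jig's +x, to its -y side), 1.4 = locked stop (handle along the jig's +x). Starts between 0 and 0.25, stays where it is left, needs about 3 to 5 N at the knob. Locked: above 1.25.
- carriage (a joint): Slide of the upper bushing along the jig's +y in m: 0 with the lever at 0, 0.016 (in line with the lower bushing) with the lever at 1.4. Driven only by the cam lever, in proportion (11.4 mm per rad), and held firmly where the lever leaves it.
- lever_pivot (a point): Point on the lever's vertical pivot axis, at the jig's x -35, y -50 mm, 72 mm above the bench; it turns with the lever.
- lever_knob (a point): Centre of the top face of the lever's red knob: upright cylinder 18 mm across, from 32 to 105 mm above the bench, at the end of a thin arm 100 mm from the pivot axis (arm 38 mm above the bench). Nothing stands within 25 mm beside it anywhere on its arc.
- pin: Hinge pin, loose, about 120 g, upright in a rack hole: steel shank 12 mm across, 100 mm long, nose tapering over the last 6 mm to 7 mm across; above it a yellow head 20 x 20 mm, 40 mm high. Origin at the tip (lowest point) on the axis, z up towards the head, the head's flats facing x and y. In the rack the tip is 10 mm above the bench, the shank 30 mm deep in its hole.
- pin_neck (a point): On the pin's axis at the underside of the yellow head, 100 mm above the tip.
- pin_head (a point): Middle of the yellow head, on the pin's axis 120 mm above the tip: the place to grip.
- rack: Fixed wooden block 60 (x) x 150 (y) x 40 mm, origin at the centre of its underside, z up; two upright holes 14 mm across, 30 mm deep, at y -42 and +42 mm in its frame, one with the hinge pin, one with the short pin, either way round. The pins' flats are square with the rack to within 0.1 rad.
- spare: Bystander: short pin in the other rack hole, same shape, shank 65 mm, black head 20 x 20 x 40 mm; origin at its tip.
- wrench: Bystander: steel wrench 170 mm long lying flat on the bench, along its x; origin at its underside.
- bottle: Bystander: clear plastic water bottle with blue label, 64 mm across, 190 mm high; origin at the centre of its underside.
- bearing: Bystander: steel bearing ring lying flat, 56 mm outside, 28 mm inside, 16 mm high; origin at the centre of its underside.
Mind the look-alikes: they are no part of the job. Leave any pink look-alike of the pin alone.

How it is judged (in metres and radians):
On the way, in this order (a step that is already met when the one before it is completed fails the run):
1. the cam lever is swung to its locked stop, lining up the upper bushing, while the pin is not yet in it (value of joint cam_lever above 1.25 rad and not (horizontal distance between pin and bush_upper below 0.004 m and z of pin in the frame of bush_upper between -0.16 and -0.008 m and angle between pin's own z axis and vertical below 0.15 rad)), for 0.2 s.
2. the pin's tip is in the upper bushing, the lever still locked (horizontal distance between pin and bush_upper below 0.004 m and z of pin in the frame of bush_upper between -0.16 and -0.008 m and angle between pin's own z axis and vertical below 0.15 rad and value of joint cam_lever above 1.25 rad), for 0.05 s.
3. the pin spans both bushings in the fingers (horizontal distance between pin and bush_lower below 0.004 m and horizontal distance between pin_neck and bush_upper below 0.006 m and z of pin in the frame of bush_lower below -0.023 m and z of pin_neck in the frame of bush_upper above 0.003 m and angle between pin's own z axis and vertical below 0.08 rad and value of joint cam_lever above 1.25 rad and contact force between the fingers and pin above 3 N), for 0.2 s.
At the end, for the whole second after the job is handed in: Lever over 1.25 rad, carriage over 14 mm; pin within 0.08 rad of upright, tip within 4 mm of the lower and neck within 6 mm of the upper bushing axis; tip 3 mm or more below the lower bushing, off the base; head 3 mm or more above the upper; gripped (over 3 N), under 25 N on the jig, still (all of step 3 and value of joint carriage above 0.014 m and contact force between pin and jig below 25 N and height (world z) of pin above 0.0135 m and linear speed of pin below 0.02 m/s and angular speed of pin below 0.3 rad/s); the arm keeps its last pose, push and grip.
It fails at once if the short pin is pulled or pushed about (over 20 mm) (distance of spare from where it was at the start of the episode above 0.02 m).
It fails at once if the wrench is moved over 30 mm (distance of wrench from where it was at the start of the episode above 0.03 m).
It fails at once if the bottle is moved over 30 mm (distance of bottle from where it was at the start of the episode above 0.03 m).
It fails at once if the bearing ring is moved over 30 mm (distance of bearing from where it was at the start of the episode above 0.03 m).
It also fails if it takes over 64 s, if anything falls off the work surface, if the arm or the gripper's body presses on something with over 40 N, if the wrist force passes 120 N, or if a joint passes its speed limit or range.

## Working session

There is one attempt and no reset: what is moved stays moved. The work goes in short steps, each a Python script; the robot and the scene stay as the last script left them, time stands still between calls to the robot, and variables do not carry over. Pictures are saved under pics/ and viewed, at most 10 in all, crops included, and the job is handed in when it is done.

```bash
ls; mkdir -p pics
python3 - <<'E'
from cell import manip, planner, viewer, workorder
import cv2,numpy as np
for n in ("top","scene"):
    im=viewer.read_camera(n); cv2.imwrite(f"pics/{n}0.png",im[:,:,::-1]); i=viewer.camera_info(n); print(n,i)
s=manip.read_state(); print(s)
E
```

```text
pics
top {'K': array([[362.73045096,   0.        , 256.18477449],
       [  0.        , 362.73045096, 187.90038548],
       [  0.        ,   0.        ,   1.        ]]), 'eye': array([ 379.18053965,   61.91974304, 1005.71081027]), 'orientation': array([-2.90309992e+00,  2.11235644e-03, -1.57595983e+00])}
scene {'K': array([[430.19483003,   0.        , 253.94384997],
       [  0.        , 430.19483003, 195.43379887],
       [  0.        ,   0.        ,   1.        ]]), 'eye': array([1325.35753773,  374.28216263,  722.55030931]), 'orientation': array([-2.21984671, -0.02273194,  1.97210289])}
{'clock': 0.1, 'joints': array([ 1.21141030e+00,  1.24438952e-01,  1.65150967e+00, -2.02258061e-05,
        1.36752437e+00, -8.25767481e-02]), 'qvel': array([ 1.32755407e-03, -1.71983494e-03, -2.49100287e-03,  3.03057438e-04,
        3.87102757e-05, -7.48639588e-04]), 'effort': array([ 2.95028749e-04, -4.18880332e+01, -3.61097181e+01,  7.75992684e-02,
        4.61201195e-02, -6.32510978e-05]), 'tool_pos': array([177.45229307, 624.70821826, 213.52700072]), 'ee_rot': array([-3.13971708e+00, -1.35362051e-04,  2.86478735e+00]), 'contact_force': array([ 0.03393428, -0.43191337, -0.28886357]), 'ft_torque': array([ 0.02487921, -0.01839718, -0.00099533]), 'gripper_force': 0.0, 'grip_width': 94.98974983668134}
```

View pics/top0.png

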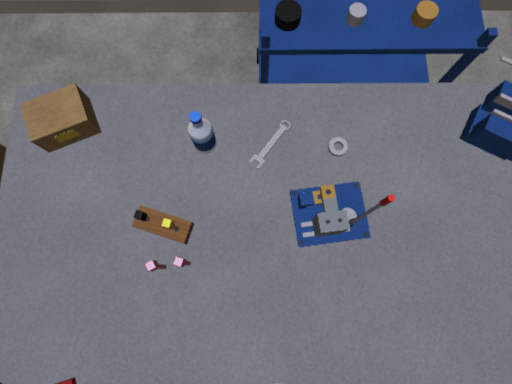

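View pics/scene0.png

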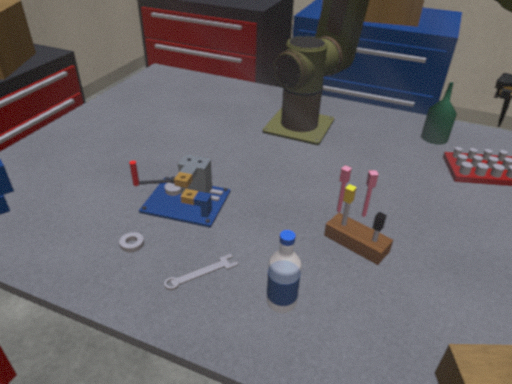

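The top view has the yellow-headed pin at (167,223). What could be mistaken for it is the black short pin (140,215) and two pink look-alikes (151,266) and (179,262). I choose the yellow head in the wooden rack. The jig is at (330,213), the red knob at (388,201), and the bushings at about (328,191) for the upper or lower and (318,197) for the other.

```bash
cat > h.py <<'E'
from cell import manip, planner, viewer, workorder
import cv2,numpy as np
from scipy.spatial.transform import Rotation as Ro
def R(o): return Ro.from_euler('xyz',o).as_matrix()
def ray(px,z,c):
    d=R(c['orientation'])@np.linalg.inv(c['K'])@[px[0],px[1],1.]
    return c['eye']+d*(z-c['eye'][2])/d[2]
def proj(p,c):
    q=c['K']@(R(c['orientation']).T@(np.array(p)-c['eye'])); return q[:2]/q[2]
def mask(im,lo,hi):
    return cv2.inRange(cv2.cvtColor(im,cv2.COLOR_RGB2HSV),np.array(lo),np.array(hi))
COL=dict(yellow=((26,150,120),(34,255,255)),bronze=((14,150,120),(23,255,255)),red=((0,190,110),(4,255,255)),
 blue=((105,150,50),(120,255,255)),black=((0,0,0),(179,255,25)))
def blobs(im,name,amin=20):
    n,l,s,c=cv2.connectedComponentsWithStats(mask(im,*COL[name]))
    return [(s[i,4],c[i].round(1),s[i,:4],(l==i).astype(np.uint8)) for i in range(1,n) if s[i,4]>=amin]
def snap(name,cam='wrist'):
    c=viewer.camera_info(cam); im=viewer.read_camera(cam); cv2.imwrite(f'pics/{name}.png',im[:,:,::-1]); return im,c
def st():
    s=manip.read_state(); print('t%.1f'%s['clock'],s['tool_pos'].round(1),s['ee_rot'].round(3),'F',s['contact_force'].round(1),'g',round(s['grip_width'],1),round(s['gripper_force'],1)); return s
E
python3 - <<'E'
from h import *
im=cv2.imread('pics/top0.png')[:,:,::-1].copy(); c=viewer.camera_info('top')
for n,zs in dict(yellow=[150],bronze=[115,65],red=[105],blue=[12],black=[115]).items():
    for a,p,b,m in blobs(im,n,8):
        if 95<p[1]<290: print(n,a,p,b,[ray(p,z,c)[:2].round(0) for z in zs])
m=(mask(im,*COL['blue'])); m[:,:285]=0;m[:,380:]=0;m[:175]=0;m[255:]=0
pts=cv2.findNonZero(m); r=cv2.minAreaRect(pts); print(r,[ray(p,12,c).round(0)[:2] for p in cv2.boxPoints(r)])
m=mask(im,(5,80,40),(14,255,200)); m[:195]=0;m[250:]=0;m[:,:125]=0;m[:,200:]=0
r=cv2.minAreaRect(cv2.findNonZero(m)); print(r,[ray(p,40,c).round(0)[:2] for p in cv2.boxPoints(r)])
w=viewer.camera_info('wrist'); s=st(); T=R(s['ee_rot']).T
print(T@(w['eye']-s['tool_pos']), T@R(w['orientation']), w['K'])
E
```

```text
red 13 [390.4 197.6] [388 196   6   6] [array([ 571., -278.])]
blue 1604 [492.  131.7] [461  99  51  61] [array([ 786., -628.])]
blue 114 [194.9 117. ] [189 111  12  13] [array([838., 243.])]
blue 79 [201.7 146.2] [194 142  15   9] [array([746., 220.])]
blue 639 [349.5 197.1] [335 183  30  33] [array([ 593., -198.])]
blue 1503 [319.6 219.9] [290 187  80  59] [array([ 529., -112.])]
black 31 [143.4 216.7] [141 213   6   8] [array([524., 343.])]
((329.5152282714844, 213.611572265625), (56.02694320678711, 72.7359390258789), 82.23483276367188) [array([612., -31.]), array([ 639., -236.]), array([ 483., -245.]), array([457., -48.])]
((162.4000244140625, 223.79998779296875), (57.55344772338867, 22.135942459106445), 18.434947967529297) [array([513., 397.]), array([570., 382.]), array([520., 232.]), array([464., 248.])]
t0.1 [177.5 624.7 213.5] [-3.14  -0.     2.865] F [ 0.  -0.4 -0.3] g 95.0 0.0
[  66.36909682   -0.59812734 -170.67735455] [[-2.54818793e-04 -9.71602208e-01 -2.36620126e-01]
 [ 9.99999738e-01 -4.08048375e-04  5.98604939e-04]
 [-6.78158338e-04 -2.36619911e-01  9.71602057e-01]] [[313.1626324    0.         253.30407124]
 [  0.         313.1626324  189.39334321]
 [  0.           0.           1.        ]]
```

Run:
```python
from h import *
im=cv2.imread('pics/top0.png')[:,:,::-1].copy()
hsv=cv2.cvtColor(im,cv2.COLOR_RGB2HSV); print(hsv[223,167],hsv[191,328],hsv[197,318],hsv[200,390])
j=planner.inverse_kinematics([590,-160,250],[np.pi,0,np.pi]); print(j)
manip.reach([590,-160,250],[np.pi,0,np.pi]); manip.dwell(.3); st()
im,c=snap('jig1'); 
manip.reach([480,265,330],[np.pi,0,2.85]); manip.dwell(.3); st()
im,c=snap('rack1');
```

```text
[ 30 141 225] [113 105  97] [110 173 133] [  1 188 187]
[-0.35261061  0.01996531  1.70049666  0.          1.42113068 -1.92340694]
t3.5 [ 590.1 -159.7  250. ] [ 3.142  0.    -3.141] F [-0.5  0.4  0.4] g 95.1 0.0
t5.5 [480.3 264.5 329.8] [-3.141 -0.     2.849] F [0.3 0.4 0.6] g 95.2 0.0
```

View pics/jig1.png

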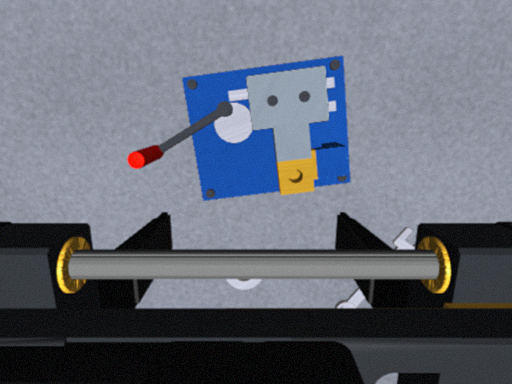

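View pics/rack1.png

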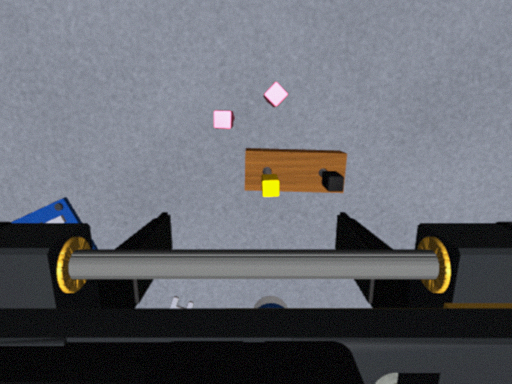

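jig1 shows the knob top at about (137,160), the upper bushing at (296,177) and the lever pivot at (226,109). rack1 shows the yellow pin head at (270,187) in the rack, the black one at (334,182), and the pink pins at (222,119) and (276,94), clear of the rack.

Run:
```python
from h import *
a=cv2.imread('pics/jig1.png'); b=cv2.imread('pics/rack1.png')
A=cv2.resize(a[150:200,265:325],None,fx=6,fy=6,interpolation=cv2.INTER_NEAREST)
B=cv2.resize(b[170:200,250:290],None,fx=8,fy=8,interpolation=cv2.INTER_NEAREST)
C=cv2.resize(a[140:175,120:170],None,fx=7,fy=7,interpolation=cv2.INTER_NEAREST)
cv=np.zeros((560,720,3),np.uint8); cv[:300,:360]=A; cv[:240,370:690]=B; cv[305:550,:350]=C
cv2.imwrite('pics/crop.png',cv)
```

```text
(no output)
```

View pics/crop.png

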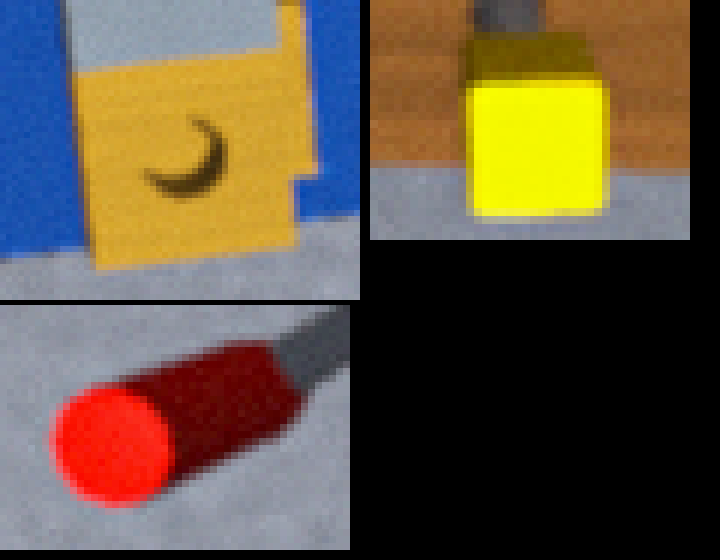

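The crop confirms the choice: bright square yellow head top with its darker side face, bright red knob top with its darker side, and the bronze upper block with its bore crescent at about (296,176). Now I turn these into positions.

```bash
cat >> h.py <<'E'
_T=np.array([66.369,-0.598,-170.677])
_RT=np.array([[-2.548e-4,-.971602,-.23662],[1,-4.08e-4,5.986e-4],[-6.78e-4,-.23662,.971602]])
_K=np.array([[313.1626,0,253.304],[0,313.1626,189.3933],[0,0,1]])
def cam(pos,rot):
    Rt=R(rot); return dict(K=_K,eye=np.array(pos)+Rt@_T,orientation=Ro.from_matrix(Rt@_RT).as_euler('xyz'))
E
python3 - <<'E'
from h import *
a=cv2.imread('pics/jig1.png')[:,:,::-1].copy(); b=cv2.imread('pics/rack1.png')[:,:,::-1].copy()
ca=cam([590.1,-159.7,250],[3.142,0,-3.141]); cb=cam([480.3,264.5,329.8],[-3.141,0,2.849])
print(viewer.camera_info('wrist')['eye'],cb['eye'])
def rect(m,z,c):
    k=max(cv2.findContours(m,cv2.RETR_EXTERNAL,cv2.CHAIN_APPROX_NONE)[0],key=cv2.contourArea)
    P=np.array([ray(p[0],z,c)[:2] for p in k],np.float32); r=cv2.minAreaRect(P); return r,cv2.boxPoints(r).round(1).tolist()
win=lambda m,x0,x1,y0,y1: np.where((np.arange(512)[None]>=x0)&(np.arange(512)[None]<x1)&(np.arange(384)[:,None]>=y0)&(np.arange(384)[:,None]<y1),m,0).astype(np.uint8)
print('head',rect(win(mask(b,(24,120,160),(36,255,255)),250,290,170,200),150,cb))
print('black',rect(win(mask(b,(0,0,0),(179,255,60)),318,350,165,195),115,cb))
print('rack',rect(cv2.morphologyEx(win(mask(b,(5,80,40),(20,255,255)),240,352,140,200),cv2.MORPH_CLOSE,np.ones((9,9))),40,cb))
print('knob',rect(win(mask(a,(0,150,170),(6,255,255)),120,170,140,175),105,ca))
bl=win(mask(a,(100,120,60),(125,255,255)),170,360,45,205)
P=np.array([ray(p[0],12,ca)[:2] for p in cv2.findNonZero(bl)],np.float32); r=cv2.minAreaRect(P); print('base',r,cv2.boxPoints(r).tolist())
h=cv2.convexHull(P)[:,0]; 
print('upper',ray((295.7,176),115,ca))
E
```

```text
[416.54440478 283.2034473  500.56175351] [416.60842169 283.16745485 500.47732443]
head (((502.0189208984375, 278.15655517578125), (19.651870727539062, 20.112796783447266), 73.5975112915039), [[489.6000061035156, 271.6000061035156], [508.8999938964844, 265.8999938964844], [514.4000244140625, 284.70001220703125], [495.1000061035156, 290.3999938964844]])
black (((523.7958984375, 353.04254150390625), (28.87932014465332, 24.43729591369629), 73.2200927734375), [[507.8999938964844, 342.70001220703125], [531.2999877929688, 335.70001220703125], [539.7000122070312, 363.29998779296875], [516.2999877929688, 370.3999938964844]])
rack (((514.3732299804688, 318.2806701660156), (149.48699951171875, 63.25519943237305), 71.66744232177734), [[460.79998779296875, 257.29998779296875], [520.9000244140625, 237.39999389648438], [567.9000244140625, 379.29998779296875], [507.8999938964844, 399.20001220703125]])
knob (((569.4938354492188, -279.233642578125), (15.296740531921387, 16.419004440307617), 0.01629292219877243), [[561.7999877929688, -271.0], [561.7999877929688, -287.3999938964844], [577.0999755859375, -287.3999938964844], [577.0999755859375, -271.0]])
base ((546.7718505859375, -139.86660766601562), (159.08335876464844, 199.19924926757812), 7.372285842895508) [[455.10748291015625, -51.29680252075195], [480.66790771484375, -248.84934997558594], [638.4362182617188, -228.43641662597656], [612.8757934570312, -30.883865356445312]]
upper [ 584.45693544 -118.00985402  115.        ]
```

```bash
cat >> h.py <<'E'
YAW=.1287; PIV=np.array([518.5,-194.0]); AX=np.array([582.6,-105.0])
def lev(q,z,back=0):
    a=YAW-1.396+q; p=PIV+99.7*np.array([np.cos(a),np.sin(a)]); return [*p,z],[np.pi,0,a+np.pi]
E
python3 - <<'E'
from h import *
manip.command_gripper(31,20)
manip.reach(*lev(.236,180)); 
print(manip.move_linear(lev(.236,58)[0],speed=120,until_force=8)); st()
for q in np.arange(.4,1.31,.15):
    p,o=lev(q,58); manip.move_linear(p,frame=o,speed=70); st()
p,o=lev(1.56,58); print(manip.move_linear(p,frame=o,speed=40,until_force=14)); s=st()
E
```

```text
False
t9.9 [ 570.5 -280.    59.2] [3.141e+00 2.000e-03 2.110e+00] F [-0.4  0.3  0.2] g 31.0 0.0
t10.3 [ 583.6 -270.2   58.9] [3.141e+00 1.000e-03 2.273e+00] F [-0.3 -0.2  0.5] g 30.7 0.0
t10.7 [ 593.7 -259.6   58.3] [3.141e+00 1.000e-03 2.422e+00] F [-1.4  0.3  0.1] g 30.9 0.0
t11.0 [ 602.5 -247.6   58. ] [ 3.141 -0.     2.571] F [0.2 0.8 0.2] g 30.8 0.0
t11.4 [ 609.5 -234.4   58. ] [ 3.141 -0.     2.721] F [-0.6 -0.1  0.3] g 30.7 0.0
t11.8 [ 614.6 -220.3   58. ] [ 3.141 -0.     2.871] F [ 0.4 -0.4  0. ] g 30.8 0.0
t12.1 [ 617.5 -205.7   58. ] [ 3.141 -0.     3.021] F [-0.2 -0.4 -0.4] g 31.1 0.0
t12.5 [ 618.1 -190.8   58. ] [ 3.141  0.    -3.112] F [ 0.4  0.4 -0.8] g 30.6 0.0
True
t13.0 [ 615.7 -174.8   58. ] [-3.135e+00  1.000e-03 -2.914e+00] F [ 0.6 -2.8  0.8] g 30.9 1.5
```

Run:
```python
from h import *
p,o=lev(1.44,58); manip.move_linear(p,speed=60); 
manip.move_linear([p[0],p[1],215],speed=150)
ims=[]
for i,psi in enumerate((3.1416+YAW-.001,YAW)):
    d=np.array([np.cos(psi),np.sin(psi)])
    manip.reach([*(AX-60*d),215],[np.pi,0,psi]); manip.dwell(.3); s=st()
    im,c=snap(f'bv{i}'); print(c['eye'].round(1),c['orientation'].round(4)); q=proj([*AX,115],c); print(q)
    x,y=q.astype(int); ims.append(cv2.resize(im[max(y-50,0):y+50,x-65:x+65,::-1],(390,300),interpolation=cv2.INTER_CUBIC))
    m=mask(im,(14,120,90),(25,255,255)); m[:max(y-45,0)]=0; m[y+45:]=0
    k=max(cv2.findContours(m,cv2.RETR_EXTERNAL,cv2.CHAIN_APPROX_NONE)[0],key=cv2.contourArea)
    P=np.array([ray(t[0],115,c)[:2] for t in k],np.float32); print(cv2.minAreaRect(P))
cv2.imwrite('pics/bvc.png',np.hstack(ims))
```

```text
t15.2 [641.8 -98.4 214.8] [-3.142 -0.    -3.015] F [-0.4 -0.8  1.2] g 31.1 0.0
[ 575.9 -107.3  385.5] [ 2.9026e+00 -1.1000e-03  1.6969e+00]
[254.64695748 121.58274455]
((582.7676391601562, -105.01199340820312), (32.208309173583984, 33.2665901184082), 7.225705146789551)
t18.1 [ 523.1 -112.7  215. ] [-3.142  0.     0.129] F [ 0.6  0.4 -0.2] g 31.0 0.0
[ 588.9 -104.8  385.7] [ 2.9004e+00  1.2000e-03 -1.4423e+00]
[253.00186902 120.05603884]
((582.8240966796875, -104.97283172607422), (32.13213348388672, 33.315460205078125), 7.367339134216309)
```

View pics/bvc.png

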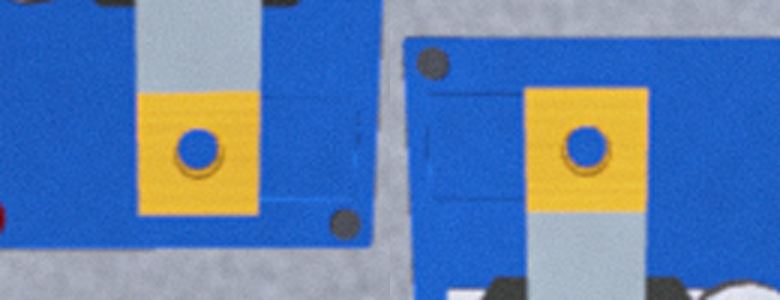

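Both views agree that the upper bushing is at (582.8,-105.0). The base plate shows clear through both bores (crop (198,150) and (586,148)), so they are in line. Next, grasp the pin.

Run:
```python
from h import *
psi=1.285; d=np.array([np.cos(psi),np.sin(psi)])
manip.command_gripper(55,30)
H=np.array([502.0,278.2])
manip.reach([*(H-60*d),235],[np.pi,0,psi]); manip.dwell(.3); st()
im,c=snap('hv'); x,y=proj([*H,150],c).astype(int)
m=mask(im,(24,120,160),(36,255,255)); w=np.zeros_like(m); w[max(y-40,0):y+40,x-40:x+40]=1; m*=w
k=max(cv2.findContours(m,cv2.RETR_EXTERNAL,cv2.CHAIN_APPROX_NONE)[0],key=cv2.contourArea)
P=np.array([ray(t[0],150,c)[:2] for t in k],np.float32); r=cv2.minAreaRect(P); print(r)
H2=np.array(r[0]); assert np.linalg.norm(H2-H)<5
psi=np.deg2rad(r[2]) if abs(np.deg2rad(r[2])-1.285)<.15 else psi
manip.reach([*H2,190],[np.pi,0,psi])
print(manip.move_linear([*H2,111],speed=80,until_force=8)); manip.dwell(.2); st()
manip.command_gripper(10,35); manip.dwell(.3); st()
```

```text
t20.4 [485.4 219.9 234.9] [-3.142  0.     1.283] F [ 0.  -0.1 -0.4] g 55.0 0.0
((502.8573913574219, 277.9862060546875), (19.44706153869629, 19.286230087280273), 73.52752685546875)
False
t22.2 [503.2 278.2 111.7] [ 3.141e+00 -1.000e-03  1.283e+00] F [ 0.3 -0.6 -0.5] g 54.8 0.0
t23.1 [502.8 278.  111. ] [-3.141  0.     1.283] F [-0.4  0.7  0. ] g 19.6 35.0
```

Run:
```python
from h import *
s=st(); p=s['tool_pos']
manip.move_linear([502.8,278,250],speed=100); st()
manip.reach([582.8,-105,250],[np.pi,0,1.2833]); manip.dwell(.5); st()
im,c=snap('held'); sc,c2=snap('heldsc','scene')
x,y=proj([582.8,-105,149],c2).astype(int); print(x,y, proj([582.8,-105,250],c2), proj([582.8,-105,149],c),proj([582.8,-105,115],c))
A=cv2.resize(im[120:320,150:350],(600,600))[:,:390]; A=cv2.resize(im[110:310,190:320],(390,600),interpolation=cv2.INTER_CUBIC); B=cv2.resize(sc[y-100:y+40,x-45:x+46],(390,600),interpolation=cv2.INTER_CUBIC)
cv2.imwrite('pics/heldc.png',np.hstack([A,B])[:,:,::-1])
```

```text
t23.1 [502.8 278.  111. ] [-3.141  0.     1.283] F [-0.4  0.7  0. ] g 19.6 35.0
t24.7 [502.4 277.8 248.9] [-3.140e+00  1.000e-03  1.283e+00] F [-0.5 -0.4 -1.4] g 19.6 35.0
t26.6 [ 582.8 -104.8  250. ] [ 3.141 -0.     1.284] F [ 0.5  0.2 -2.1] g 19.8 35.0
185 165 [182.6926945  128.20993214] [253.67130921 189.06303267] [253.6771944  181.01729867]
```

View pics/heldc.png

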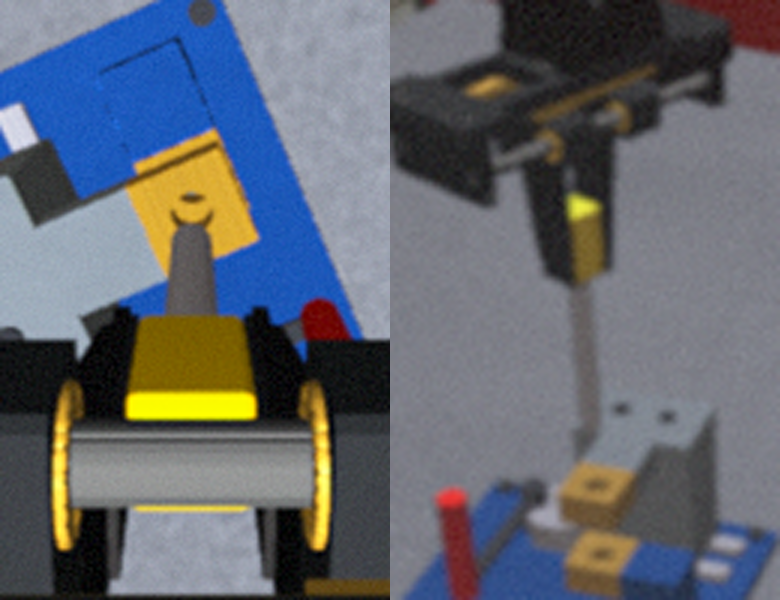

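The wrist crop shows the tip at about (191,233) just over the bore at (191,210). The scene crop shows the pin hanging upright in the fingers with both bores in line below it. Both are within about 1 mm, so I insert with a force guard.

Run:
```python
from h import *
manip.move_linear([582.8,-105,222],speed=100); manip.dwell(.2); st()
for z in (208,196,185,172,160,150):
    hit=manip.move_linear([582.8,-105,z],speed=35,until_force=7); manip.dwell(.1); print(z,hit); st()
    if hit: break
```

```text
t27.4 [ 583.2 -105.1  222.8] [ 3.14  -0.     1.283] F [ 0.2  0.6 -1. ] g 19.6 35.0
208 False
t28.0 [ 582.9 -105.   208.1] [ 3.141 -0.     1.283] F [ 0.4  0.4 -1.2] g 19.8 35.0
196 False
t28.6 [ 582.9 -105.   196.1] [3.141 0.    1.283] F [-0.3  0.3 -1.1] g 20.1 35.0
185 False
t29.2 [ 582.8 -105.   185. ] [-3.142 -0.     1.283] F [ 0.  -0.7 -1.6] g 19.9 35.0
172 False
t29.8 [ 582.9 -105.   172.1] [ 3.141 -0.     1.283] F [-0.2 -0.5 -1.2] g 19.7 35.0
160 False
t30.4 [ 582.8 -105.   160.1] [ 3.142 -0.     1.283] F [-0.2 -0.  -1.5] g 19.8 35.0
150 False
t30.9 [ 582.8 -105.   150. ] [-3.141  0.     1.283] F [-0.1  0.6 -1.6] g 20.1 35.0
```

Run:
```python
from h import *
for z in (140,131):
    hit=manip.move_linear([582.8,-105,z],speed=30,until_force=7); manip.dwell(.2); print(z,hit); st()
    if hit: break
manip.dwell(.5); sc,c=snap('endsc','scene'); wr,cw=snap('endw'); st()
x,y=proj([582.8,-105,90],c).astype(int)
B=cv2.resize(sc[y-60:y+60,x-60:x+60],(590,590),interpolation=cv2.INTER_CUBIC)
cv2.imwrite('pics/endc.png',B[:,:,::-1])
```

```text
140 False
t31.6 [ 582.9 -105.   140.2] [ 3.141 -0.     1.283] F [-0.6  0.2 -1.4] g 19.9 35.0
131 False
t32.2 [ 582.9 -105.   131.2] [3.141 0.    1.283] F [-0.3  0.  -1.7] g 19.9 35.0
t32.9 [ 582.8 -105.   131. ] [-3.142 -0.     1.283] F [ 0.   0.1 -2.4] g 20.0 35.0
```

View pics/endc.png

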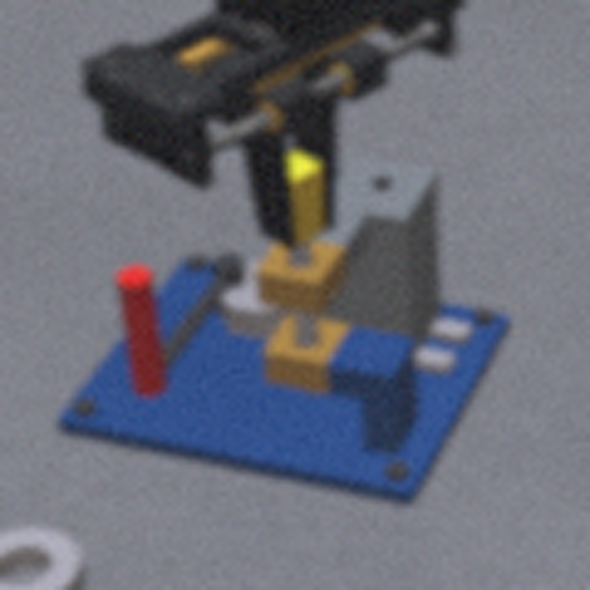

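The picture shows the shank passing through the upper bushing (300,260) and into the lower one (305,330). The head is clear above at (305,200), the knob is at the locked position (135,280), and the contact force is near zero.

Run:
```python
from h import *
print(workorder.close_job())
```

```text
the job is handed in; nothing more can be done
None
```

I swung the cam lever to its locked stop and threaded the yellow-headed pin down through both bushings. I then handed the job in with the pin still gripped (35 N), upright and still, its tip computed (not seen) at about 30 mm above the bench; no verdict came back.

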